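Clamp the cleat block in the toggle jig

TASK

Clamp the cleat block with the two holes, which lies in the tray, in the toggle jig so that the holes can be countersunk: swing the red lever over to open the clamp, lay the block flat on the board with one long side hard against the ledge and its middle straight under the pad, so that one hole is clear on each side, and swing the lever back until the pad sits on the block. Leave the jars, tape measure, beech block, screw carton and sanding sheets where they are.

Things in the scene. Friction and masses are not known exactly. Their poses are not given: they have to be found in the camera images.
- cleat_block: dark hardwood cleat block, 56 mm long (its x) x 38 wide (its y) x 24 tall, with two 8 mm holes through it from top to bottom at 18 mm either side of its middle; origin at the centre of its underside. It starts lying flat in the tray, its length across the tray
- open_tray: open brown tray, 150 (its x) x 72 (its y) x 60 mm tall outside, walls and floor 6 mm thick, so 138 x 60 inside; stands loose on the bench; origin at the centre of its underside. With 2 mm to spare at each end of the block, fingers fit in only along the tray's length
- toggle_jig: toggle clamp jig, fixed to the bench: brown board 120 (its x, from -68 to +52) x 180 (its y) mm, top 18 mm above the bench, with a ledge 12 mm wide and 16 mm high along its -x edge (ledge face at x = -56, ledge top 34 above the bench). The clamp's steel foot stands on the board from x = 8 to 40, 24 mm wide and up to 58 high. Origin at bench height
- toggle_jig_arm (a joint): the clamp's arm and its red lever, one rigid piece, in rad: 0 = arm level, pad 2 mm above the bare board; grows as the lever swings over towards the jig's +x and the pad lifts, up to 1.66 = wide open. Stiff, stays where it is left. With the pad resting on the cleat block it reads about 0.37
- clamp_hinge (a point): point on the arm's hinge axis (the axis runs along the jig's y), 48 mm above the bench
- lever_grip (a point): on the axis of the red lever's grip, a round rod 23 mm thick and 80 long that points away from the hinge; 105 mm from the hinge, 32 mm short of the lever's end; nearly upright at joint 0, nearly level above the bench at 1.5
- pad_face (a point): centre of the black round clamp pad's underside, 18 mm across; at joint 0 it is at x = -34, y = 0 of the jig
- ledge_face (a point): middle of the ledge's face, at the height of the board's top
- rip_fence: the saw's rip fence, fixed: its pale beam is 35 wide and 68 tall, and in its own frame spans x -99 to 277, y 10 to 45; origin at bench height (its frame is turned half round, so that the beam runs towards the robot)
- table_saw: the saw, fixed: the blade, 2 mm thick, rises 46 mm above the bench at y = 19 of its own frame, from x = -97 to 97; origin 204 mm below the bench
- jar_red: clear plastic jar of white powder with a red lid, 104 mm across, 148 tall; bystander; origin at the centre of its underside
- jar_yellow: plastic jar of dark pigment with a yellow lid, 86 mm across, 150 tall; bystander; origin at the centre of its underside
- tape_measure: rust-red tape measure, 35 (x) x 73 (y) x 55 tall; bystander; origin at the centre of its underside
- beech_offcut: plain beech block without holes, 60 x 60 x 30 tall; bystander; origin at the centre of its underside
- screw_box: small blue carton of screws, 50 (x) x 70 (y) x 42 tall; bystander; origin at the centre of its underside
- sanding_stack: flat stack of brown sanding sheets, 160 (x) x 123 (y) x 24 tall; bystander; origin at the centre of its underside
Not all that is in view belongs to the job. Leave any blue look-alike of the cleat_block alone.

How it is judged:
By the outcome, as a careful person would: the job done as asked, in the order asked, and still so for the second after the job is handed in, with the robot touching nothing.
It also fails if it takes over 72 s, if anything falls off the work surface, if the arm or the gripper's body presses on something with over 40 N, if the wrist force passes 120 N, or if a joint passes its speed limit or range.

ROBOT

A 6-joint arm with a two-finger parallel gripper is mounted at the origin on a cart in front of the work surface, level with it; the furniture and walls round the work are solid. World frame = base frame: x ahead of the robot, y to its left, z up, the work surface at z = 0. Lengths are in mm, angles in rad, forces in N, time in s.
With the tool pointing down it reaches from about 350 to 875 mm from the base axis. Payload 4.2 kg.
Tool frame: the origin (TCP) lies midway between the tips of the shut fingers; the grasp point (between the pads) lies 19 mm behind it (arm.grasp_offset is the distance from the TCP to the grasp point, in mm); z points along the fingers, y is the direction in which the jaws open and shut (so a half turn about z gives the same grasp; the last joint's range is limited). The gripper opens to 85 mm and grips with 20 to 120 N. Pads are 22 mm wide; open, the fingers measure 114 mm over their backs; the gripper's body (76 mm by 85 mm) begins 54 mm behind the grasp point. The pads swing forward as they close: fully open they stand 13 mm farther back than shut.
Start: joints at [1.525, 0.385, 0.008, 0, -1.194, -0.259], TCP at [187.532, 596.18, 231.312] pointing down, gripper open.
Joint ranges: [-3.14, 3.14], [-1.21, 2.06], [-1.07, 1.41], [-3.16, 2.05], [-2.99, -0.16], [-3.1, 3.1]. Speed limits (rad/s): [2.79, 2.79, 3.14, 3.14, 3.14, 3.14].

INTERFACE

Orientations are given as a unit quaternion [x, y, z, w].
In Python, from bench import arm gives the robot as it stands.
- The arm moves only by the tool move_arm, never from a script. Its argument "moves" is a list of rows, each an object with "gripper": the gripper's target within -1 to 1 (fully open at 1, half-way at 0, shut at -1); "xyz": the shift along the tool's x, y, z in cm, a list of three; "angular": the turn, a rotation vector about the tool's x, y, z in rad, a list of three. In form: [{"gripper": gripper, "xyz": [dx, dy, dz], "angular": [wx, wy, wz]}, ...]. A call has 1 to 10 rows; each row is the pose to reach, as a shift and turn from the pose commanded when the call began, along the tool's axes at that moment; what a row does not reach only later rows make up. A row lasts 1/8 s, in which the tool goes at most 62.5 mm and 10.7 degrees, less where a joint would pass 70% of its speed; a pose out of reach is approached as far as the arm can. A call with a gripper value outside its range is refused whole. The fingers move at their own pace and stop on an object; the grip force is fixed at half the most. Time passes only in rows, so rows that repeat a pose let the fingers close. It gives the time, the measured TCP pose, the force and the opening at its end, in the units of the state.
- arm.read_state(): the state, without advancing time (a new reading comes with each control period).
- arm.get_image(name): name is "scene" or "top" or "wrist"; returns (picture, depth): 480x640x3 uint8, blue, green, red; 480x640 float32, mm along the optical axis (not along the pixel's ray), 0 where there is no reading.
- arm.get_calibration(name): a dict with "camera_matrix" (3x3 intrinsics, pixels), "k1" (the pictures are not rectified: a ray, as slopes to the right and down, at radius r is drawn at 1 + k1 r^2 times it, then the intrinsics apply), "R" (3x3) and "t" (3): a world point X has camera coordinates R X + t. Camera axes: x right, y down, z forward; pixel columns grow to the right and rows downward; lengths in mm; the calibration is good to about 2 mm. A picture is of the moment at which its call begins: read the wrist's pose just before it. get_calibration takes no time and is no camera call; for the wrist camera it gives the pose at the moment of the call.
- arm.job_done(): hands the job in, once; it reports no verdict.
The state is a dict: "clock": time; "joints": joint angles; "joint_vel": joint speeds; "joint_efforts": joint torques, N m; "position": TCP position; "ee_rot": TCP orientation; "contact_force": force on the tool from outside, world axes, zero at the start; "wrist_torque": the same for the moment, N m; "gripper_width": finger opening in mm.
Only numpy, scipy, OpenCV 4.12 (cv2) and the standard library are available. Lean on these libraries where they do the work, as an engineer would, in place of code of your own. Each camera call takes 0.05 s, during which the arm holds its last target. There are 200 camera calls.

## Working session

There is one attempt and no reset: what is moved stays moved. The work goes in short steps, Python scripts to look and compute and a tool call to move; the robot and the scene stay as the last step left them, time stands still between calls to the robot, and variables do not carry over. Pictures are saved under pics/ and viewed, about 8 in all and at most 12, crops included, and the job is handed in when it is done.

Besides the shell and the picture viewer there is one more tool, called after "Call:" as name(argument=value, ...), one argument or row to a line, values as JSON. move_arm: Moves the arm, as the interface text tells. Its arguments: {"type":"object","properties":{"moves":{"type":"array","items":{"type":"object","properties":{"gripper":{"type":"number"},"xyz":{"type":"array","items":{"type":"number"}},"angular":{"type":"array","items":{"type":"number"}}}}}},"required":["moves"]}

```bash
mkdir -p pics; ls
cat > h.py <<'E'
import numpy as np, cv2
from bench import arm
from scipy.spatial.transform import Rotation as Ro
def ray(c,u,v):
    K=np.array(c["camera_matrix"]);k=c["k1"]
    D=np.array([k,0,0,0,0],float)
    p=np.array([[(u-K[0,2])/K[0,0],(v-K[1,2])/K[1,1]]])[0]
    q=p.copy()
    for _ in range(20): q=p/(1+k*(q@q))
    R=np.array(c["R"]);t=np.array(c["t"]).ravel()
    return -R.T@t, R.T@np.array([q[0],q[1],1.])
def onz(c,u,v,z):
    o,d=ray(c,u,v); return o+d*(z-o[2])/d[2]
def ond(c,u,v,dep):
    o,d=ray(c,u,v); return o+d*dep
def proj(c,X):
    R=np.array(c["R"]);t=np.array(c["t"]).ravel();K=np.array(c["camera_matrix"])
    x=R@np.asarray(X,float)+t; p=x[:2]/x[2]; p=p*(1+c["k1"]*(p@p)); return K[:2,:2]@p+K[:2,2]
E
python3 - <<'E'
from h import *
for n in("top","scene"):
    im,d=arm.get_image(n); cv2.imwrite(f"pics/{n}0.png",im); np.save(f"pics/{n}0d.npy",d)
    c=arm.get_calibration(n); o,_=ray(c,320,240); print(n,o,c["camera_matrix"],c["k1"],onz(c,320,240,0),(d>0).mean())
print(arm.read_state())
E
```

```text
pics
top [ 338.24635078   12.48048878 1222.224572  ] [[520.35883868   0.         324.20143622]
 [  0.         520.35883868 241.19857407]
 [  0.           0.           1.        ]] -0.06988584167141146 [579.50002068  39.54279254   0.        ] 0.995888671875
scene [ 485.47340093 -675.25559617 1351.61705181] [[563.52106954   0.         316.43738049]
 [  0.         563.52106954 235.08945231]
 [  0.           0.           1.        ]] -0.12819737535365064 [593.0714206   27.87209118   0.        ] 0.9958203125
{'clock': 0.1, 'joints': array([ 1.52460925e+00,  3.85467126e-01,  6.77380872e-03, -4.36191002e-04,
       -1.19401265e+00, -2.58555648e-01]), 'joint_vel': array([ 0.00065652, -0.00235629,  0.00373401,  0.00262693,  0.00035862,
        0.00067358]), 'joint_efforts': array([-7.12243709e-04, -3.93319559e+01,  1.88930243e+01,  4.19793382e+00,
       -2.56880077e-03,  2.59342542e-06]), 'position': array([187.38303111, 595.7021591 , 230.34279904]), 'ee_rot': array([ 9.88401243e-01, -1.51861878e-01, -1.00381531e-04,  9.70929731e-04]), 'contact_force': array([-0.82695811,  0.07695118,  0.11681975]), 'wrist_torque': array([-0.03717709, -0.02461343, -0.06365683]), 'gripper_width': 85.57135961289842}
```

View pics/top0.png

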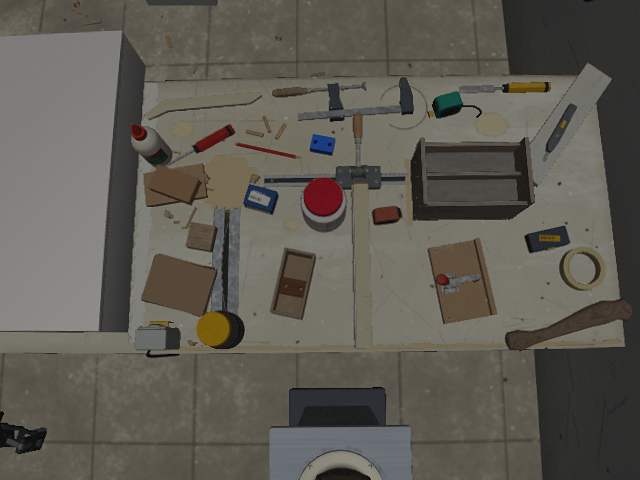

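View pics/scene0.png

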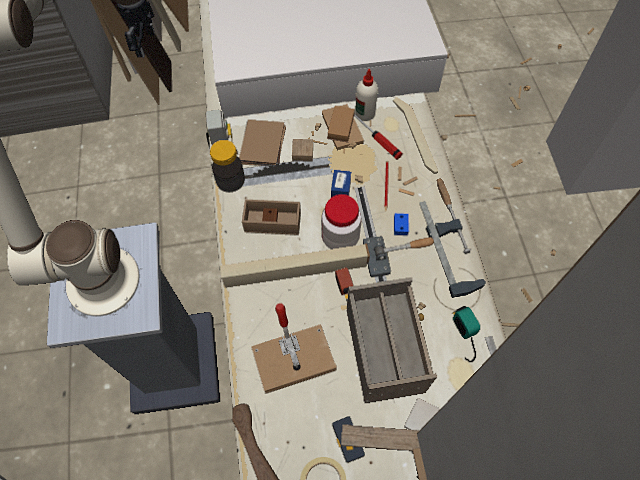

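The top view shows the tray at (294,283) holding the block, the fence beam at x≈362, and the jig at (462,282) with its red lever at (442,280). Next I'll zoom in.

Run:
```python
from h import *
a=cv2.imread("pics/top0.png");b=cv2.imread("pics/scene0.png")
f=lambda i,x,y,w,h,s:cv2.resize(i[y:y+h,x:x+w],None,fx=s,fy=s,interpolation=cv2.INTER_CUBIC)
t=np.hstack([f(a,422,230,80,100,4),f(a,262,240,80,100,4)][:2]); 
s=f(b,240,295,110,100,4)
cv2.imwrite("pics/z.png",np.hstack([t[:400,:320],s]))
cv2.imwrite("pics/z2.png",t[:,320:])
d=np.load("pics/top0d.npy");c=arm.get_calibration("top")
for n,(u,v) in dict(board=(450,310),ledge=(490,300),lever=(441,280),pad=(478,278),trayrim=(280,252)).items(): print(n,ond(c,u,v,d[v,u]).round(1))
# block in tray: depth map at board-level
hsv=cv2.cvtColor(a,cv2.COLOR_BGR2HSV)
m=np.zeros(d.shape,np.uint8)
P=np.array([[ond(c,u,v,d[v,u]) for u in range(262,342)] for v in range(240,330)])
z=P[:,:,2]
print(z[10:80:5,::5].round(0).astype(int))
```

```text
board [ 408.  -259.3   15.8]
ledge [ 427.9 -346.7   38.9]
lever [ 460.5 -210.3  165.8]
pad [ 475.5 -315.1   64.7]
trayrim [551.  135.    2.9]
[[  -1   -4    0   -1   -3   57   61   60    0   -1    1   -4    2   -4
    -3    1]
 [  -1    0   -3    0   -5   31    3   20   36   50   58    1    2    3
     0    0]
 [   2    1    0    0   61    4    5    6    4    3   61   -1   -1    3
     0   -5]
 [   0   -4    2   -1   61    7    5    6    8    4   58    2   -5    2
     0    3]
 [  -1    1   -1   -3   52    7    4    4    4    6   43    3    5    2
    -5   -1]
 [   1    0   -2    0   34    8    7    3    0    5   11   -3   -4   -2
     4   -3]
 [   0    3   -1   62   29   30   26   29    8   59   -1   -1   -5   -2
     3   -1]
 [   2    1    1   63   33    8   31   29   31   54    0    1    2   -1
     0   -2]
 [  -1    4   -3   62   29   29   29   30   30   56    4    0   -3    1
     0    3]
 [  -2   -3    0   40    9    7   34   30   32   31    4    0    0   -2
    -4    1]
 [   1   -2   -5   21    6   12 1222    8    5   -2   -4    3    0   -3
    -1   -1]
 [   3    1   63    6    4    5   11    6   58   -3   -1    0   -1   -1
     1    3]
 [  -1   -2   61    5    3    3    5    8   61    8    1    0    1    4
     1    3]
 [   1    0   -2    3   42   59   60   10   54   -3   -2   -3    7    1
    -1   -4]]
```

View pics/z.png

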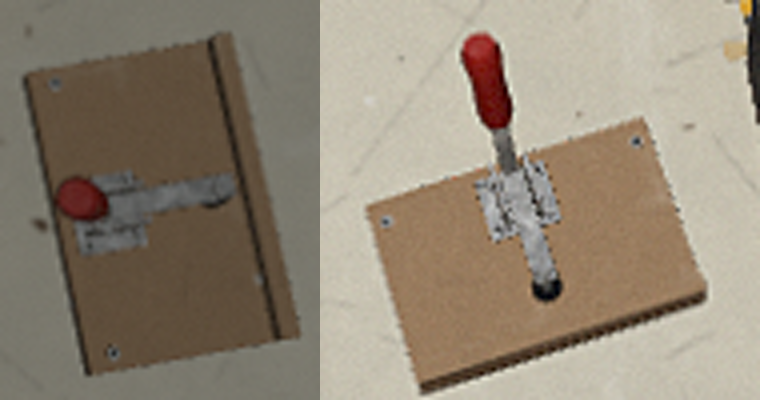

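Run:
```python
from h import *
c=arm.get_calibration("top")
g=lambda x,y,z:onz(c,422+(x+.5)/4-.5,230+(y+.5)/4-.5,z)
TL,TR,BR,BL=g(25,73,18),g(230,33,34),g(300,336,34),g(88,375,18)
print(TL,TR,BR,BL)
for p,q in((TL,TR),(TR,BR),(BR,BL),(BL,TL)): print(np.linalg.norm((p-q)[:2]))
print("yaw", [np.degrees(np.arctan2(*(p-q)[[1,0]])) for p,q in((TL,TR),(BL,BR))],[np.degrees(np.arctan2(*(p-q)[[1,0]])) for p,q in((TL,BL),(TR,BR))])
d=np.load("pics/top0d.npy")
# tray rim fit
P=np.array([ond(c,u,v,d[v,u]) for u in range(262,325) for v in range(240,330) if d[v,u]>0])
r=P[(P[:,2]>54)&(P[:,2]<70)]
print("tray",cv2.minAreaRect(r[:,:2].astype(np.float32)),cv2.boxPoints(cv2.minAreaRect(r[:,:2].astype(np.float32))))
b=P[(P[:,2]>22)&(P[:,2]<38)];print("block-ish",np.median(b,0))
a=cv2.imread("pics/top0.png");hsv=cv2.cvtColor(a,cv2.COLOR_BGR2HSV)
for n,u,v,z in(("jarred",323,195,148),("jary",219,328,150),("fence",362,300,68),("fencefar",358,180,68),("gluebottle",140,135,150),("benchleftfront",130,345,0),("tool",360,125,0)): print(n,onz(c,u,v,z).round(),ond(c,u,v,d[v,u]).round())
w,dw=arm.get_image("wrist");cv2.imwrite("pics/w0.png",w)
c=arm.get_calibration("wrist");o,dd=ray(c,320,240);print("wristcam",o,dd,c["camera_matrix"][0]);print(arm.read_state()["position"])
print("TCP px",proj(c,arm.read_state()["position"]), "R",np.array(c["R"]).round(3))
```

```text
[ 553.86423248 -214.35264104   18.        ] [ 573.14707189 -332.4968439    34.        ] [ 397.09117764 -361.43423106   34.        ] [ 377.63219021 -242.58955742   18.        ]
119.70747915396512
178.4181893123647
120.42719229661148
178.47984807264928
yaw [np.float64(99.26976277571671), np.float64(99.29879135141424)] [np.float64(9.102889799258431), np.float64(9.333950295068325)]
tray ((471.223388671875, 100.89393615722656), (72.40784454345703, 150.19471740722656), 77.33335876464844) [[390.015     82.038345]
 [536.5543    49.103924]
 [552.43176  119.74953 ]
 [405.89246  152.68394 ]]
block-ish [466.00086364 102.19737025  29.50689429]
jarred [648.  29. 148.] [648.  29. 149.]
jary [369. 245. 150.] [369. 245. 149.]
fence [430. -54.  68.] [430. -54.  69.]
fencefar [706. -51.  68.] [721. -54.  21.]
gluebottle [793. 435. 150.] [791. 433. 156.]
benchleftfront [334. 488.   0.] [334. 488.  -1.]
tool [872. -63.   0.] [843. -59.  67.]
wristcam [251.99855281 575.88273415 373.18820049] [-0.221401    0.07550694 -0.97296603] [357.96363252   0.         322.78147971]
[187.42675407 595.76892393 230.47066991]
TCP px [322.99830891 314.4225229 ] R [[-0.3   -0.954  0.002]
 [-0.919  0.29   0.269]
 [-0.257  0.079 -0.963]]
```

View pics/z2.png

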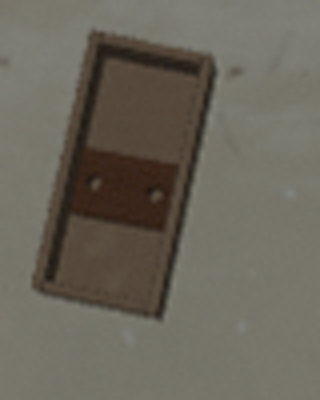

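```bash
cat >> h.py <<'E'
A=np.radians(99.28); JX=np.array([np.cos(A),np.sin(A),0]); JY=np.array([-np.sin(A),np.cos(A),0]); JO=np.array([474.1,-279.8,0.])
def jig(x,y,z): return JO+x*JX+y*JY+np.array([0,0,z])
def tojig(P): d=np.asarray(P)-JO; return np.array([d@JX,d@JY,d[2]])
def down(jaw,tilt=0.):
    "tool x at jaw+90 deg-ish: tool y at world angle jaw(deg), z down; tilt about tool y"
    y=np.array([np.cos(np.radians(jaw)),np.sin(np.radians(jaw)),0]); z=np.array([0,0,-1.])
    return Ro.from_matrix(np.column_stack([np.cross(y,z),y,z]))*Ro.from_rotvec([0,tilt,0])
def delta(pos,R=None,grasp=False):
    s=arm.read_state(); R0=Ro.from_quat(s["ee_rot"]); R=R or R0
    pos=np.asarray(pos,float)
    if grasp: pos=pos+R.apply([0,0,arm.grasp_offset])
    print("xyz cm",(R0.inv().apply(pos-s["position"])/10).round(2),"ang",(R0.inv()*R).as_rotvec().round(3),"tcp target",pos.round(1),"t",s["clock"],"w",round(s["gripper_width"],1),"F",np.round(s["contact_force"],1))
E
python3 - <<'E'
from h import *
R=down(-170.73); print(R.apply([1,0,0]))
delta([330,180,260],R); delta([468,-225,260],R)
E
```

```text
[ 0.16108708 -0.9869402   0.        ]
xyz cm [26.08 35.38 -2.89] ang [ 1.000e-03 -1.000e-03  1.104e+00] tcp target [330. 180. 260.] t 0.15 w 85.3 F [-0.9  0.   0. ]
xyz cm [51.41 69.87 -2.83] ang [ 1.000e-03 -1.000e-03  1.104e+00] tcp target [ 468. -225.  260.] t 0.15 w 85.3 F [-0.9  0.   0. ]
```

Call:
move_arm(
  moves=[
    {"gripper":1,"xyz":[26,35.4,-3],"angular":[0,0,0.9]},
    {"gripper":1,"xyz":[26,35.4,-3],"angular":[0,0,0.9]},
    {"gripper":1,"xyz":[26,35.4,-3],"angular":[0,0,0.9]},
    {"gripper":1,"xyz":[26,35.4,-3],"angular":[0,0,0.9]},
    {"gripper":1,"xyz":[26,35.4,-3],"angular":[0,0,0.9]},
    {"gripper":1,"xyz":[26,35.4,-3],"angular":[0,0,0.9]},
    {"gripper":1,"xyz":[26,35.4,-3],"angular":[0,0,0.9]},
    {"gripper":1,"xyz":[51.4,69.9,-3],"angular":[0,0,1.104]},
    {"gripper":1,"xyz":[51.4,69.9,-3],"angular":[0,0,1.104]},
    {"gripper":1,"xyz":[51.4,69.9,-3],"angular":[0,0,1.104]},
  ],
)

```text
clock: 1.4
position: [389.3, 3.7, 261.5]
ee_rot: [0.762, -0.647, 0.0, -0.001]
contact_force: [0.7, 1.1, 0.4]
gripper_width: 85.4
```

Run:
```python
from h import *
delta([468,-225,260],down(-170.73))
```

```text
xyz cm [23.84 -4.07  0.15] ang [-0.001  0.     0.001] tcp target [ 468. -225.  260.] t 1.4 w 85.4 F [0.7 1.1 0.4]
```

Call:
move_arm(
  moves=[
    {"gripper":1,"xyz":[23.8,-4,0],"angular":[0,0,0]},
    {"gripper":1,"xyz":[23.8,-4,0],"angular":[0,0,0]},
    {"gripper":1,"xyz":[23.8,-4,0],"angular":[0,0,0]},
    {"gripper":1,"xyz":[23.8,-4,0],"angular":[0,0,0]},
    {"gripper":1,"xyz":[23.8,-4,0],"angular":[0,0,0]},
    {"gripper":1,"xyz":[23.8,-4,0],"angular":[0,0,0]},
  ],
)

```text
clock: 2.15
position: [466.5, -222.7, 260.6]
ee_rot: [0.762, -0.648, -0.001, 0.0]
contact_force: [-0.6, -0.1, 0.2]
gripper_width: 85.6
```

Run:
```python
from h import *
w,d=arm.get_image("wrist");c=arm.get_calibration("wrist");cv2.imwrite("pics/w1.png",w);np.save("pics/w1d.npy",d)
import pickle;pickle.dump(c,open("pics/w1c.pkl","wb"))
hsv=cv2.cvtColor(w,cv2.COLOR_BGR2HSV)
m=((hsv[...,0]<8)|(hsv[...,0]>172))&(hsv[...,1]>150)&(hsv[...,2]>60)
n,l,s,_=cv2.connectedComponentsWithStats(m.astype(np.uint8));k=1+np.argmax(s[1:,4]);m=l==k
v,u=np.nonzero(m&(d>0));P=np.array([tojig(ond(c,a,b,d[b,a])) for a,b in zip(u,v)])
print(s[k],P.mean(0),P.min(0),P.max(0))
q=P-P.mean(0);print(np.linalg.svd(q,full_matrices=False)[2][0])
for lo in range(90,190,15):
    z=P[(P[:,2]>=lo)&(P[:,2]<lo+15)]
    if len(z): print(lo,len(z),np.median(z,0).round(1),z[:,1].min().round(1),z[:,1].max().round(1),z[:,0].min().round(1))
print(arm.read_state()["position"])
```

```text
[  82  448   54   32 1176] [ 255.68731299 -188.19929766  152.03389456] [  64.94939987 -217.93720998  131.76263069] [289.93208704 -58.74821539 332.13071302]
[ 0.65870422 -0.44072444 -0.60981204]
120 12 [ 255.1 -187.1  133.7] -188.7 -180.6 252.9
135 1116 [ 262.4 -191.2  147.7] -217.9 -178.5 245.2
150 5 [ 268.4 -205.2  150.1] -210.9 -192.2 259.3
[ 466.57804589 -222.18018523  261.03174276]
```

View pics/w1.png

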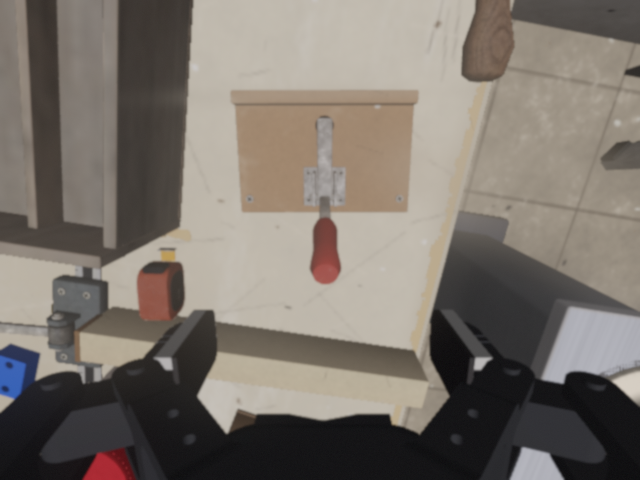

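The wrist view shows the jig cleanly. The lever grip runs from (324,218) to (326,280) and the pad end is at (324,122). I'll refine the jig pose and lever angle from this.

Run:
```python
from h import *
import pickle
w=cv2.imread("pics/w1.png");d=np.load("pics/w1d.npy");c=pickle.load(open("pics/w1c.pkl","rb"))
for u,v,z in((242,212,18),(408,212,18),(231.5,91,34),(418,91,34),(233,104,34),(417,104,34)): print(tojig(onz(c,u,v,z)).round(1))
hsv=cv2.cvtColor(w,cv2.COLOR_BGR2HSV)
m=((hsv[...,0]<8)|(hsv[...,0]>172))&(hsv[...,1]>120)&(hsv[...,2]>50)
m[:,:290]=0;m[:,360:]=0;m[:200]=0;m[300:]=0
v,u=np.nonzero(m&(d>0));P=np.array([tojig(ond(c,a,b,d[b,a])) for a,b in zip(u,v)])
print(len(P),u.min(),u.max(),v.min(),v.max())
for r in range(v.min(),v.max(),8):
    z=P[(v>=r)&(v<r+8)&(abs(u-325)<4)]; print(r,np.median(z,0).round(1),P[(v>=r)&(v<r+8)][:,1].min().round(1),P[(v>=r)&(v<r+8)][:,1].max().round(1))
for vv in range(116,212,8): print(vv,tojig(ond(c,324,vv,d[vv,324])).round(1),end=";")
```

```text
[ 51.9 -88.9  18. ]
[51.8 91.1 18. ]
[-66.8 -88.3  34. ]
[-66.8  89.4  34. ]
[-55.2 -87.7  34. ]
[-55.3  89.3  34. ]
1061 313 338 220 282
220 [ 45.8   0.5 116.3] -2.8 6.2
228 [ 49.7   0.4 127.1] -2.7 7.6
236 [ 53.8   0.4 137.9] -3.4 7.4
244 [ 56.9   0.3 150.4] -5.6 7.7
252 [ 59.8   0.2 161.6] -6.9 8.7
260 [ 63.7   0.2 167.1] -7.5 9.4
268 [ 69.6   0.2 167.3] -8.2 9.4
276 [ 75.4   0.2 165.6] -6.8 7.3
116 [-44.2  -0.2  36.3];124 [-34.4  -0.3  69.7];132 [-27.8  -0.3  68.1];140 [-21.2  -0.2  62.1];148 [-14.2  -0.2  61.5];156 [-7.1 -0.2 61.9];164 [ 0.1 -0.2 61. ];172 [ 7.4 -0.2 59.4];180 [14.9 -0.2 58.3];188 [22.3 -0.2 58.5];196 [30.1 -0.1 56.8];204 [35.5 -0.2 73.8];
```

Call:
move_arm(
  moves=[
    {"gripper":1,"xyz":[-0.8,0.2,0],"angular":[0,0,0]},
    {"gripper":1,"xyz":[-0.8,0.2,6],"angular":[0,0,0]},
    {"gripper":1,"xyz":[-0.8,0.2,11],"angular":[0,0,0]},
    {"gripper":1,"xyz":[-0.8,0.2,13.7],"angular":[0,0,0]},
    {"gripper":1,"xyz":[-0.8,0.2,13.7],"angular":[0,0,0]},
    {"gripper":-1,"xyz":[-0.8,0.2,13.7],"angular":[0,0,0]},
    {"gripper":-1,"xyz":[-0.8,0.2,13.7],"angular":[0,0,0]},
    {"gripper":-1,"xyz":[-0.8,0.2,13.7],"angular":[0,0,0]},
    {"gripper":-1,"xyz":[-0.8,0.2,13.7],"angular":[0,0,0]},
    {"gripper":-1,"xyz":[-0.8,0.2,13.7],"angular":[0,0,0]},
  ],
)

```text
clock: 3.45
position: [463.5, -215.2, 125.3]
ee_rot: [0.762, -0.648, -0.0, 0.0]
contact_force: [-2.3, 1.7, 5.5]
gripper_width: 21.6
```

Run:
```python
from h import *
s=arm.read_state();print(tojig(s["position"]),s["wrist_torque"],s["contact_force"])
im,d=arm.get_image("scene");c=arm.get_calibration("scene");
cv2.imwrite("pics/s2.png",cv2.resize(im[250:410,200:400],None,fx=3,fy=3))
```

```text
[6.54157904e+01 2.70744609e-02 1.25250661e+02] [ 0.45833528  0.71843407 -0.10751907] [-2.2953247   1.6657286   5.52455594]
```

View pics/s2.png

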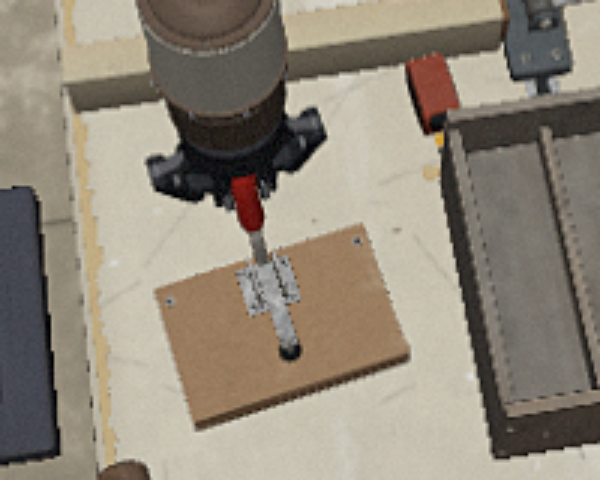

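Call:
move_arm(
  moves=[
    {"gripper":-1,"xyz":[-0.7,0,0.3],"angular":[0,0,0]},
    {"gripper":-1,"xyz":[-1.4,0,0.7],"angular":[0,0,0]},
    {"gripper":-1,"xyz":[-2.0,0,1.1],"angular":[0,0,0]},
    {"gripper":-1,"xyz":[-2.65,0,1.55],"angular":[0,0,0]},
    {"gripper":-1,"xyz":[-2.65,0,1.55],"angular":[0,0,0]},
  ],
)

```text
clock: 4.12
position: [459.3, -189.1, 110.3]
ee_rot: [0.762, -0.647, 0.0, 0.0]
contact_force: [-2.9, 2.6, 9.0]
gripper_width: 21.4
```

Run:
```python
from h import *
s=arm.read_state();print(tojig(s["position"]),s["wrist_torque"],s["contact_force"],"Fjig",s["contact_force"]@JX)
im,d=arm.get_image("scene");cv2.imwrite("pics/s3.png",im)
w,d=arm.get_image("wrist");c=arm.get_calibration("wrist");cv2.imwrite("pics/w3.png",w)
for x,y,z in((28,0,48),(-34,0,20)): print(proj(c,jig(x,y,z)))
```

```text
[ 9.18497135e+01 -6.00469675e-02  1.10305189e+02] [ 0.26422353  0.93945352 -0.11104938] [-2.88850051  2.56929655  9.02604594] Fjig 3.001467435569838
[322.04055983 160.61693168]
[322.12139926  50.28575776]
```

View pics/w3.png

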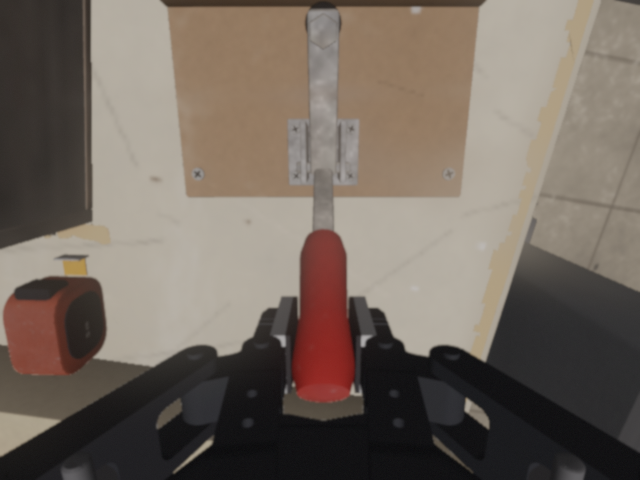

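Call:
move_arm(
  moves=[
    {"gripper":-1,"xyz":[-0.75,0,0.65],"angular":[0,0,0]},
    {"gripper":-1,"xyz":[-1.36,0,1.33],"angular":[0,0,0]},
    {"gripper":-1,"xyz":[-1.85,0,1.95],"angular":[0,0,0]},
    {"gripper":-1,"xyz":[-2.3,0,2.56],"angular":[0,0,0]},
    {"gripper":-1,"xyz":[-2.7,0,3.25],"angular":[0,0,0]},
    {"gripper":-1,"xyz":[-3.0,0,3.92],"angular":[0,0,0]},
    {"gripper":-1,"xyz":[-3.3,0,4.65],"angular":[0,0,0]},
    {"gripper":-1,"xyz":[-3.54,0,5.37],"angular":[0,0,0]},
    {"gripper":-1,"xyz":[-3.77,0,6.38],"angular":[0,0,0]},
    {"gripper":-1,"xyz":[-3.77,0,6.38],"angular":[0,0,0]},
  ],
)

```text
clock: 5.48
position: [453.1, -152.0, 44.9]
ee_rot: [0.762, -0.648, -0.0, 0.0]
contact_force: [-1.4, -1.5, 1.2]
gripper_width: 21.5
```

Run:
```python
from h import *
s=arm.read_state();print(tojig(s["position"]),s["wrist_torque"],s["contact_force"],"Fjig",s["contact_force"]@JX)
w,d=arm.get_image("wrist");c=arm.get_calibration("wrist");cv2.imwrite("pics/w4.png",w);np.save("pics/w4d.npy",d)
for vv in range(40,260,12): print(vv,tojig(ond(c,322,vv,d[vv,322])).round(1),end=";")
```

```text
[1.29461295e+02 8.74451669e-02 4.48941786e+01] [-0.63895293  0.22926268 -0.05071519] [-1.39958214 -1.511347    1.23221091] Fjig -1.2658709043578118
40 [29.7  0.3 70.3];52 [31.6  0.3 65.1];64 [34.2  0.3 61.9];76 [36.7  0.3 56.2];88 [40.2  0.3 54.9];100 [44.1  0.3 56.1];112 [48.2  0.3 58.2];124 [52.1  0.3 58.9];136 [56.   0.3 59.8];148 [59.9  0.3 60.5];160 [63.9  0.3 60.4];172 [67.9  0.3 61. ];184 [71.8  0.3 63.5];196 [75.8  0.3 64. ];208 [80.1  0.3 63.4];220 [83.5  0.3 67.6];232 [87.2  0.3 69.8];244 [90.9  0.3 71.6];256 [94.8  0.3 72.7];
```

View pics/w4.png

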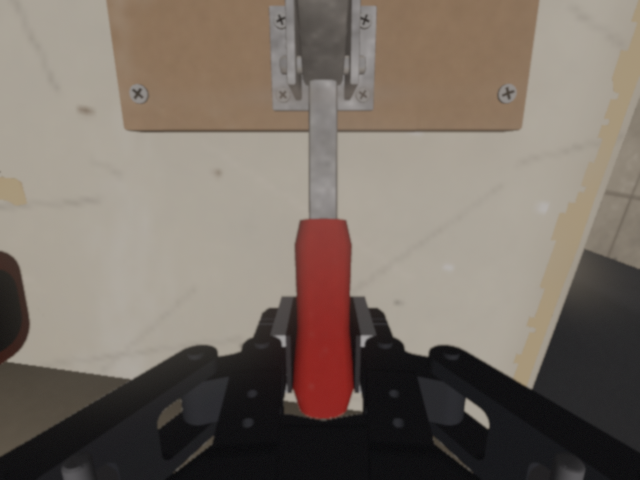

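Call:
move_arm(
  moves=[
    {"gripper":-1,"xyz":[-0.1,0,0.6],"angular":[0,0,0]},
    {"gripper":-1,"xyz":[-0.15,0,1.1],"angular":[0,0,0]},
    {"gripper":-1,"xyz":[-0.15,0,1.5],"angular":[0,0,0]},
    {"gripper":-1,"xyz":[-0.15,0,1.5],"angular":[0,0,0]},
  ],
)

```text
clock: 6.02
position: [452.9, -150.4, 29.4]
ee_rot: [0.762, -0.648, -0.0, 0.0]
contact_force: [-2.3, -2.3, 1.7]
gripper_width: 21.3
```

Run:
```python
from h import *
s=arm.read_state();print(tojig(s["position"]),s["wrist_torque"],s["contact_force"],"Fjig",s["contact_force"]@JX,s["joints"])
w,d=arm.get_image("wrist");c=arm.get_calibration("wrist")
for vv in range(4,260,16): print(vv,tojig(ond(c,322,vv,d[vv,322])).round(1),end=";")
```

```text
[1.31102747e+02 7.01860082e-02 2.94304183e+01] [-0.95436907  0.39444034  0.02200321] [-2.33835797 -2.30467618  1.72666557] Fjig -1.897430680080363 [ 2.07544274e-02  4.00268227e-01 -5.94403345e-01 -5.65318415e-05
 -5.76904043e-01  1.41206350e-01]
4 [30.8  0.3 79.5];20 [32.1  0.3 73.5];36 [33.9  0.3 67.4];52 [36.3  0.3 62.1];68 [38.3  0.3 52.5];84 [43.2  0.3 54.7];100 [47.6  0.3 54.3];116 [52.2  0.3 54.1];132 [57.   0.3 55.8];148 [61.7  0.3 55. ];164 [66.6  0.3 55.6];180 [71.6  0.3 55.5];196 [76.5  0.3 57.1];212 [81.8  0.3 56.4];228 [86.2  0.3 60.6];244 [91.3  0.3 61. ];
```

Call:
move_arm(
  moves=[
    {"gripper":-1,"xyz":[0,0,0.6],"angular":[0,0,0]},
    {"gripper":-1,"xyz":[0.1,0,1.2],"angular":[0,0,0]},
    {"gripper":-1,"xyz":[0.15,0,1.6],"angular":[0,0,0]},
    {"gripper":-1,"xyz":[0.15,0,1.6],"angular":[0,0,0]},
  ],
)

```text
clock: 6.58
position: [453.1, -151.7, 13.4]
ee_rot: [0.762, -0.648, -0.0, 0.0]
contact_force: [-2.8, 0.8, 1.7]
gripper_width: 21.5
```

Run:
```python
from h import *
s=arm.read_state();print(tojig(s["position"]),s["wrist_torque"],s["contact_force"],"Fjig",s["contact_force"]@JX)
```

```text
[1.29762508e+02 7.32401098e-02 1.33584859e+01] [-0.20882449  0.61225965  0.09577564] [-2.79257876  0.82217163  1.69559555] Fjig 1.2617404892776722
```

Call:
move_arm(
  moves=[
    {"gripper":1,"xyz":[0,0,0],"angular":[0,0,0]},
    {"gripper":1,"xyz":[0,0,0],"angular":[0,0,0]},
    {"gripper":1,"xyz":[0,0,0],"angular":[0,0,0]},
    {"gripper":1,"xyz":[0,0,-6],"angular":[0,0,0]},
    {"gripper":1,"xyz":[0,0,-12],"angular":[0,0,0]},
    {"gripper":1,"xyz":[-5,-1,-17],"angular":[0,0,0.1]},
    {"gripper":1,"xyz":[-10,-2,-20],"angular":[0,0,0.2]},
    {"gripper":1,"xyz":[-16,-3.6,-20],"angular":[0,0,0.3]},
    {"gripper":1,"xyz":[-22,-5,-20],"angular":[0,0,0.38]},
    {"gripper":0.4,"xyz":[-24.8,-5.6,-20],"angular":[0,0,0.383]},
  ],
)

```text
clock: 7.82
position: [468.7, 104.8, 214.3]
ee_rot: [-0.626, 0.78, -0.0, 0.001]
contact_force: [0.0, 0.0, -0.1]
gripper_width: 69.6
```

Call:
move_arm(
  moves=[
    {"gripper":0.4,"xyz":[0,0,0],"angular":[0,0,0]},
    {"gripper":0.4,"xyz":[0,0,0],"angular":[0,0,0]},
  ],
)

```text
clock: 8.07
position: [468.4, 101.5, 213.8]
ee_rot: [-0.625, 0.781, 0.0, -0.0]
contact_force: [-1.3, -0.2, 0.3]
gripper_width: 60.1
```

Run:
```python
from h import *
s=arm.read_state();print(s["position"],s["gripper_width"])
w,d=arm.get_image("wrist");c=arm.get_calibration("wrist");cv2.imwrite("pics/w5.png",w)
P=np.array([ond(c,u,v,d[v,u]) for u in range(120,520,2) for v in range(0,420,2) if d[v,u]>0])
r=P[(P[:,2]>55)&(P[:,2]<65)&(P[:,1]>20)&(P[:,1]<170)];print("rim",cv2.minAreaRect(r[:,:2].astype(np.float32)))
hsv=cv2.cvtColor(w,cv2.COLOR_BGR2HSV)
m=(hsv[...,1]>150)&(hsv[...,0]<15)&(hsv[...,2]>30)&(d>0)
cs,_=cv2.findContours(m.astype(np.uint8),0,2)
for q in cs:
    if cv2.contourArea(q)>500: print(cv2.minAreaRect(q),cv2.contourArea(q)); pts=np.array([onz(c,*p,30)[:2] for p in cv2.boxPoints(cv2.minAreaRect(q))],np.float32); print(cv2.minAreaRect(pts))
```

```text
[468.40221332 101.54717824 213.77279255] 60.10160161587717
rim ((505.5640869140625, 90.94244384765625), (81.165283203125, 224.0723419189453), 72.84609985351562)
((65.94684600830078, 32.39013671875), (53.4452018737793, 43.11857986450195), 53.88066101074219) 768.5
((635.2477416992188, -103.32735443115234), (37.182193756103516, 38.17429733276367), 18.881404876708984)
```

View pics/w5.png

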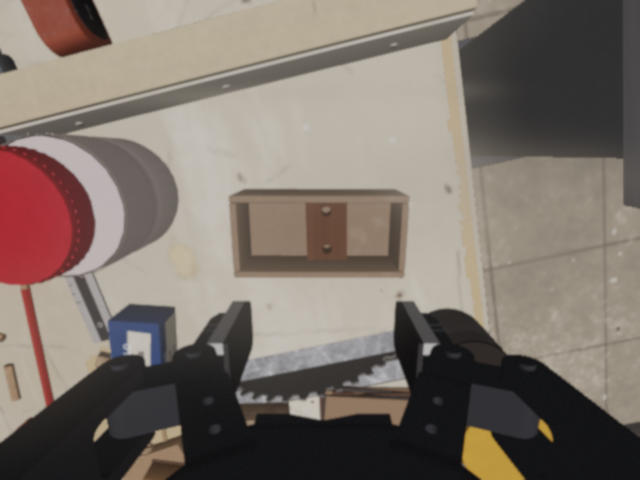

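Run:
```python
from h import *
c=arm.get_calibration("wrist")
pts=np.array([onz(c,*p,30) for p in((306,204),(347,204),(347,260),(306,260))]);print(pts.round(1),pts.mean(0))
h=np.array([onz(c,326,211,30),onz(c,326,248,30)]);print(h,h.mean(0),np.linalg.norm(h[0]-h[1]))
print("inner rim",[onz(c,u,v,60).round(1) for u,v in((231,198),(408,198),(403,276),(237,276))])
M=(h.mean(0)+pts.mean(0))/2
delta([M[0],M[1],120],down(-192.67)); delta([M[0],M[1],11],down(-192.67))
```

```text
[[477.7  75.1  30. ]
 [441.2  83.4  30. ]
 [452.  135.6  30. ]
 [490.1 127.   30. ]] [465.25838944 105.26778216  30.        ]
[[461.30470012  85.4094856   30.        ]
 [468.94663237 119.65541612  30.        ]] [465.12566625 102.53245086  30.        ] 35.088215766210844
inner rim [array([534.6,  53. ,  60. ]), array([392.2,  85.1,  60. ]), array([407.2, 151.5,  60. ]), array([549. , 119.5,  60. ])]
xyz cm [-0.2   0.37  9.38] ang [ 0.    -0.    -0.001] tcp target [465.2 103.9 120. ] t 8.125 w 59.5 F [ 0.2 -0.8  0.9]
xyz cm [-0.2   0.37 20.28] ang [ 0.    -0.    -0.001] tcp target [465.2 103.9  11. ] t 8.125 w 59.5 F [ 0.2 -0.8  0.9]
```

Call:
move_arm(
  moves=[
    {"gripper":0.4,"xyz":[-0.1,0.37,5],"angular":[0,0,0]},
    {"gripper":0.4,"xyz":[-0.1,0.37,10],"angular":[0,0,0]},
    {"gripper":0.4,"xyz":[-0.1,0.37,14],"angular":[0,0,0]},
    {"gripper":0.4,"xyz":[-0.1,0.37,18],"angular":[0,0,0]},
    {"gripper":0.4,"xyz":[-0.1,0.37,20.2],"angular":[0,0,0]},
    {"gripper":0.4,"xyz":[-0.1,0.37,20.2],"angular":[0,0,0]},
    {"gripper":-1,"xyz":[-0.1,0.37,20.2],"angular":[0,0,0]},
    {"gripper":-1,"xyz":[-0.1,0.37,20.2],"angular":[0,0,0]},
    {"gripper":-1,"xyz":[-0.1,0.37,20.2],"angular":[0,0,0]},
    {"gripper":-1,"xyz":[-0.1,0.37,20.2],"angular":[0,0,0]},
  ],
)

```text
clock: 9.38
position: [466.3, 104.1, 13.3]
ee_rot: [-0.625, 0.781, -0.0, 0.001]
contact_force: [0.1, -1.5, 7.3]
gripper_width: 36.3
```

Run:
```python
from h import *
s=arm.read_state();print(s["position"],s["contact_force"],s["gripper_width"])
```

```text
[466.29271359 104.06040943  13.34013875] [ 0.06450491 -1.53368472  7.30583184] 36.34571978885185
```

Run:
```python
from h import *
R=down(-260.72)
delta(jig(-10,61,190),R);delta(jig(-10,61,26),R); print(arm.read_state()["joints"])
```

```text
xyz cm [ 40.46  -3.91 -17.72] ang [-1.000e-03  3.000e-03  1.188e+00] tcp target [ 415.5 -299.5  190. ] t 9.375 w 36.3 F [ 0.1 -1.5  7.3]
xyz cm [40.49 -3.88 -1.32] ang [-1.000e-03  3.000e-03  1.188e+00] tcp target [ 415.5 -299.5   26. ] t 9.375 w 36.3 F [ 0.1 -1.5  7.3]
[ 0.56094949  0.42903259 -0.60901422  0.00099772 -0.52996817 -0.78234825]
```

Call:
move_arm(
  moves=[
    {"gripper":-1,"xyz":[0,0,-5],"angular":[0,0,0]},
    {"gripper":-1,"xyz":[0,0,-10],"angular":[0,0,0]},
    {"gripper":-1,"xyz":[2,0,-16],"angular":[0,0,0.15]},
    {"gripper":-1,"xyz":[7,-0.7,-18.5],"angular":[0,0,0.3]},
    {"gripper":-1,"xyz":[13,-1.3,-18.5],"angular":[0,0,0.45]},
    {"gripper":-1,"xyz":[19,-1.8,-18.5],"angular":[0,0,0.6]},
    {"gripper":-1,"xyz":[25,-2.4,-18.5],"angular":[0,0,0.75]},
    {"gripper":-1,"xyz":[31,-3,-18.5],"angular":[0,0,0.9]},
    {"gripper":-1,"xyz":[37,-3.6,-18.5],"angular":[0,0,1.05]},
    {"gripper":-1,"xyz":[40.4,-3.9,-18.5],"angular":[0,0,1.188]},
  ],
)

```text
clock: 10.62
position: [413.7, -301.1, 196.8]
ee_rot: [-0.077, 0.997, 0.0, 0.0]
contact_force: [0.1, 0.1, -0.4]
gripper_width: 36.6
```

Call:
move_arm(
  moves=[
    {"gripper":-1,"xyz":[0,0,0],"angular":[0,0,0]},
    {"gripper":-1,"xyz":[0,0,0],"angular":[0,0,0]},
  ],
)

```text
clock: 10.88
position: [414.4, -298.5, 196.8]
ee_rot: [-0.081, 0.997, 0.0, -0.0]
contact_force: [0.4, 0.9, -0.7]
gripper_width: 36.2
```

Run:
```python
from h import *
R=down(-260.72)
delta(jig(-10,61,26),R); print(tojig(arm.read_state()["position"]))
w,d=arm.get_image("wrist");cv2.imwrite("pics/w6.png",w)
```

```text
xyz cm [-0.09 -0.13 17.08] ang [ 0.001 -0.     0.   ] tcp target [ 415.5 -299.5   26. ] t 10.875 w 36.2 F [ 0.4  0.9 -0.7]
[ -8.81199338  61.92260041 196.77489511]
```

View pics/w6.png

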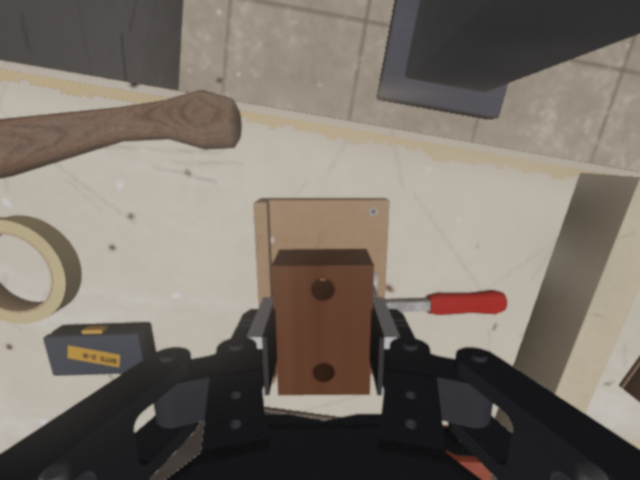

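Call:
move_arm(
  moves=[
    {"gripper":-1,"xyz":[-0.1,-0.1,6],"angular":[0,0,0]},
    {"gripper":-1,"xyz":[-0.1,-0.1,11],"angular":[0,0,0]},
    {"gripper":-1,"xyz":[-0.1,-0.1,15],"angular":[0,0,0]},
    {"gripper":-1,"xyz":[-0.1,-0.1,17],"angular":[0,0,0]},
    {"gripper":-1,"xyz":[-0.1,-0.1,17.1],"angular":[0,0,0]},
    {"gripper":-1,"xyz":[-0.1,-0.1,17.1],"angular":[0,0,0]},
  ],
)

```text
clock: 11.68
position: [416.5, -299.0, 26.2]
ee_rot: [-0.082, 0.997, -0.0, 0.0]
contact_force: [-0.1, -0.5, -1.0]
gripper_width: 36.7
```

Call:
move_arm(
  moves=[
    {"gripper":-1,"xyz":[0,0,0.1],"angular":[0,0,0]},
    {"gripper":-1,"xyz":[0,0,0.15],"angular":[0,0,0]},
    {"gripper":-1,"xyz":[0,0,0.15],"angular":[0,0,0]},
  ],
)

```text
clock: 12.05
position: [416.0, -299.8, 24.6]
ee_rot: [-0.081, 0.997, -0.0, 0.0]
contact_force: [0.9, -0.3, -1.0]
gripper_width: 36.3
```

Call:
move_arm(
  moves=[
    {"gripper":-1,"xyz":[0,0,0.1],"angular":[0,0,0]},
    {"gripper":-1,"xyz":[0,0,0.2],"angular":[0,0,0]},
    {"gripper":-1,"xyz":[0,0,0.2],"angular":[0,0,0]},
  ],
)

```text
clock: 12.42
position: [416.1, -299.9, 24.2]
ee_rot: [-0.081, 0.997, -0.0, 0.0]
contact_force: [-3.2, 3.8, 11.9]
gripper_width: 36.4
```

Contact (12 N). I'll release, rise and turn 90° for an end-grip.

Call:
move_arm(
  moves=[
    {"gripper":0.25,"xyz":[0,0,0],"angular":[0,0,0]},
    {"gripper":0.25,"xyz":[0,0,0],"angular":[0,0,0]},
    {"gripper":0.25,"xyz":[0,0,0],"angular":[0,0,0]},
    {"gripper":0.25,"xyz":[0,0,-5],"angular":[0,0,0]},
    {"gripper":0.6,"xyz":[0,0,-10],"angular":[0,0,0]},
    {"gripper":0.6,"xyz":[0,0,-14],"angular":[0,0,0]},
    {"gripper":0.6,"xyz":[0,0,-14],"angular":[0,0,-0.18]},
    {"gripper":0.6,"xyz":[0,0,-14],"angular":[0,0,-0.36]},
    {"gripper":0.6,"xyz":[0,0,-14],"angular":[0,0,-0.54]},
    {"gripper":0.6,"xyz":[0,0,-14],"angular":[0,0,-0.72]},
  ],
)

```text
clock: 13.68
position: [415.7, -299.8, 162.1]
ee_rot: [-0.429, 0.903, 0.0, -0.0]
contact_force: [0.3, -0.0, -0.2]
gripper_width: 68.5
```

Call:
move_arm(
  moves=[
    {"gripper":0.6,"xyz":[0,0,0],"angular":[0,0,-0.18]},
    {"gripper":0.6,"xyz":[0,0,0],"angular":[0,0,-0.36]},
    {"gripper":0.6,"xyz":[0,0,0],"angular":[0,0,-0.54]},
    {"gripper":0.6,"xyz":[0,0,0],"angular":[0,0,-0.72]},
    {"gripper":0.6,"xyz":[0,0,0],"angular":[0,0,-0.85]},
    {"gripper":0.6,"xyz":[0,0,0],"angular":[0,0,-0.85]},
    {"gripper":0.6,"xyz":[0,0,0],"angular":[0,0,-0.85]},
  ],
)

```text
clock: 14.55
position: [415.8, -299.8, 162.2]
ee_rot: [0.761, -0.649, -0.0, 0.0]
contact_force: [-0.4, -0.1, -0.9]
gripper_width: 68.5
```

Run:
```python
from h import *
s=arm.read_state();print(tojig(s["position"]))
w,d=arm.get_image("wrist");c=arm.get_calibration("wrist");cv2.imwrite("pics/w7.png",w)
# block via depth (top z~42) 
P=np.array([np.r_[tojig(ond(c,u,v,d[v,u])),u,v] for u in range(150,500) for v in range(0,400) if d[v,u]>0])
q=P[(P[:,2]>36)&(P[:,2]<48)&(P[:,1]>15)&(P[:,1]<100)&(abs(P[:,0]+10)<45)]
print(len(q),cv2.minAreaRect(q[:,:2].astype(np.float32)),np.percentile(q,[2,50,98],axis=0).round(1))
R=down(-170.73,.3);print(R.apply([0,0,1])@JX)
```

```text
[-10.3337952   60.7389329  162.23683061]
3525 ((-9.892929077148438, 60.952857971191406), (38.800655364990234, 56.03568649291992), 0.5841900110244751) [[-28.8  34.   38.6 287.  221. ]
 [-11.   61.3  42.1 323.  245. ]
 [  8.4  88.   43.5 358.  270. ]]
-0.29552020216030944
```

Run:
```python
from h import *
R=down(-170.73,-.3);print(R.apply([0,0,1])@JX)
delta(jig(-8,61,60),R);delta(jig(-8,61,27),R)
```

```text
0.29552020216030944
xyz cm [-0.23  0.03 10.23] ang [-0.    -0.3   -0.002] tcp target [ 415.2 -297.5   60. ] t 14.6 w 68.1 F [ 0.9  0.4 -0.8]
xyz cm [-0.23  0.03 13.53] ang [-0.    -0.3   -0.002] tcp target [ 415.2 -297.5   27. ] t 14.6 w 68.1 F [ 0.9  0.4 -0.8]
```

Call:
move_arm(
  moves=[
    {"gripper":0.6,"xyz":[-0.2,0,5],"angular":[0,-0.15,0]},
    {"gripper":0.6,"xyz":[-0.2,0,9],"angular":[0,-0.3,0]},
    {"gripper":0.6,"xyz":[-0.2,0,11],"angular":[0,-0.3,0]},
    {"gripper":0.6,"xyz":[-0.2,0,13],"angular":[0,-0.3,0]},
    {"gripper":0.6,"xyz":[-0.2,0,13.5],"angular":[0,-0.3,0]},
    {"gripper":0.6,"xyz":[-0.2,0,13.5],"angular":[0,-0.3,0]},
    {"gripper":-1,"xyz":[-0.2,0,13.5],"angular":[0,-0.3,0]},
    {"gripper":-1,"xyz":[-0.2,0,13.5],"angular":[0,-0.3,0]},
    {"gripper":-1,"xyz":[-0.2,0,13.5],"angular":[0,-0.3,0]},
  ],
)

```text
clock: 15.72
position: [416.6, -298.3, 28.8]
ee_rot: [0.754, -0.64, -0.112, -0.097]
contact_force: [0.4, -0.1, 6.5]
gripper_width: 54.0
```

Run:
```python
from h import *
s=arm.read_state();print(tojig(s["position"]),s["contact_force"])
delta(jig(-8,61,30)); delta(jig(-32,61,30)); delta(jig(-32,0,30));
```

```text
[-9.0113177  59.74201511 28.77634376] [ 0.35920902 -0.12207621  6.50288394]
xyz cm [-0.13  0.13 -0.09] ang [0. 0. 0.] tcp target [ 415.2 -297.5   30. ] t 15.725 w 54.0 F [ 0.4 -0.1  6.5]
xyz cm [ 2.16  0.12 -0.79] ang [0. 0. 0.] tcp target [ 419.1 -321.2   30. ] t 15.725 w 54.0 F [ 0.4 -0.1  6.5]
xyz cm [ 2.16 -5.98 -0.78] ang [0. 0. 0.] tcp target [ 479.3 -311.4   30. ] t 15.725 w 54.0 F [ 0.4 -0.1  6.5]
```

Call:
move_arm(
  moves=[
    {"gripper":-1,"xyz":[-0.15,0,-0.48],"angular":[0,0,0]},
    {"gripper":-1,"xyz":[-0.15,0,-0.48],"angular":[0,0,0]},
    {"gripper":-1,"xyz":[1.86,0,-1.1],"angular":[0,0,0]},
    {"gripper":-1,"xyz":[1.86,0,-1.1],"angular":[0,0,0]},
    {"gripper":-1,"xyz":[1.86,-3,-1.1],"angular":[0,0,0]},
    {"gripper":-1,"xyz":[1.86,-6,-1.1],"angular":[0,0,0]},
    {"gripper":-1,"xyz":[1.86,-6,-1.1],"angular":[0,0,0]},
    {"gripper":-1,"xyz":[1.86,-6,-1.1],"angular":[0,0,0]},
  ],
)

```text
clock: 16.73
position: [477.3, -308.2, 32.0]
ee_rot: [0.753, -0.641, -0.115, -0.097]
contact_force: [0.1, -0.3, -1.6]
gripper_width: 54.1
```

Run:
```python
from h import *
s=arm.read_state();print(tojig(s["position"]),s["contact_force"],s["wrist_torque"])
delta(jig(-30,0,28.5))
w,d=arm.get_image("wrist");c=arm.get_calibration("wrist");cv2.imwrite("pics/w8.png",w)
for n,X in dict(blk=(-31,0,42),h1=(-31,18,42),h2=(-31,-18,42),ledge=(-56,0,34)).items(): print(n,proj(c,jig(*X)).round())
```

```text
[-28.56510469   1.47484531  31.95204468] [ 0.08290877 -0.26593673 -1.62312655] [-0.6684026  -0.07148306  0.02774505]
xyz cm [ 0.24 -0.15  0.29] ang [0. 0. 0.] tcp target [ 478.9 -309.4   28.5] t 16.725 w 54.1 F [ 0.1 -0.3 -1.6]
blk [318. 328.]
h1 [362. 328.]
h2 [273. 328.]
ledge [317. 266.]
```

View pics/w8.png

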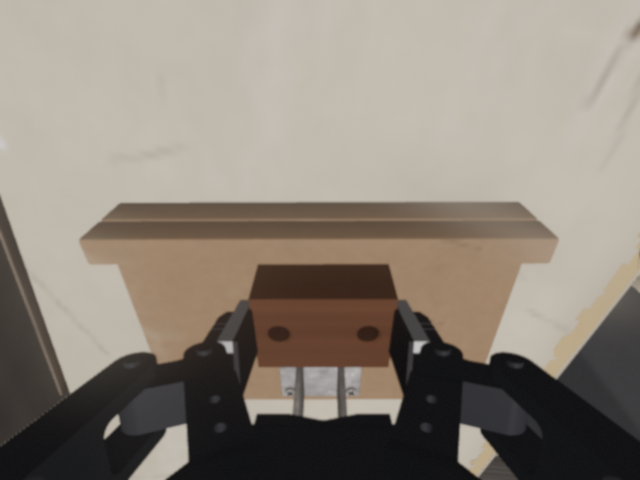

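Call:
move_arm(
  moves=[
    {"gripper":-1,"xyz":[0,-0.17,0],"angular":[0,0,0]},
    {"gripper":-1,"xyz":[0.1,-0.17,0.33],"angular":[0,0,0]},
    {"gripper":-1,"xyz":[0.1,-0.17,0.33],"angular":[0,0,0]},
    {"gripper":-1,"xyz":[0.38,-0.17,0.24],"angular":[0,0,0]},
    {"gripper":-1,"xyz":[0.67,-0.17,0.15],"angular":[0,0,0]},
    {"gripper":-1,"xyz":[0.67,-0.17,0.15],"angular":[0,0,0]},
  ],
)

```text
clock: 17.52
position: [480.8, -314.9, 28.9]
ee_rot: [0.753, -0.641, -0.114, -0.097]
contact_force: [-0.6, -0.4, -0.8]
gripper_width: 54.8
```

Run:
```python
from h import *
s=arm.read_state();print(tojig(s["position"]),s["contact_force"],s["contact_force"]@JX)
```

```text
[-35.6828054   -0.97113494  28.88871706] [-0.58043177 -0.41046044 -0.83810087] -0.31148831993741505
```

Call:
move_arm(
  moves=[
    {"gripper":-1,"xyz":[0.03,0.06,0.1],"angular":[0,0,0]},
    {"gripper":-1,"xyz":[0.13,0.06,0.07],"angular":[0,0,0]},
    {"gripper":-1,"xyz":[0.23,0.06,0.04],"angular":[0,0,0]},
    {"gripper":-1,"xyz":[0.23,0.06,0.04],"angular":[0,0,0]},
  ],
)

```text
clock: 18.02
position: [480.7, -315.4, 28.8]
ee_rot: [0.753, -0.64, -0.115, -0.098]
contact_force: [0.7, 4.3, 6.7]
gripper_width: 54.0
```

Run:
```python
from h import *
s=arm.read_state();print(tojig(s["position"]),s["contact_force"],s["contact_force"]@JX)
```

```text
[-36.20588154  -0.81485108  28.81500072] [0.74788605 4.2893084  6.67339038] 4.112566607201135
```

Call:
move_arm(
  moves=[
    {"gripper":-1,"xyz":[0.1,0.05,-0.03],"angular":[0,0,0]},
    {"gripper":-1,"xyz":[0.2,0.05,-0.06],"angular":[0,0,0]},
    {"gripper":-1,"xyz":[0.3,0.05,-0.09],"angular":[0,0,0]},
    {"gripper":-1,"xyz":[0.3,0.05,-0.09],"angular":[0,0,0]},
  ],
)

```text
clock: 18.52
position: [480.7, -315.5, 28.9]
ee_rot: [0.753, -0.64, -0.117, -0.099]
contact_force: [1.7, 13.1, 8.0]
gripper_width: 54.7
```

Run:
```python
from h import *
s=arm.read_state();print(tojig(s["position"]),s["contact_force"],s["contact_force"]@JX)
w,d=arm.get_image("wrist");c=arm.get_calibration("wrist");cv2.imwrite("pics/w9.png",w)
h=cv2.cvtColor(w,cv2.COLOR_BGR2HSV)
g=cv2.cvtColor(w,cv2.COLOR_BGR2GRAY)[270:370,240:410]
print(g[::5,80].tolist())
m=(g<45).astype(np.uint8)
n,l,st,ce=cv2.connectedComponentsWithStats(m)
for k in range(1,n):
    if 60<st[k,4]<600: print(st[k],ce[k]+[240,270],tojig(onz(c,*(ce[k]+[240,270]),42)).round(1))
```

```text
[-36.2836731   -0.76335308  28.88450269] [ 1.69165843 13.08170176  8.02015069] 12.637693610543144
[132, 132, 131, 83, 44, 43, 67, 74, 75, 70, 70, 71, 68, 69, 71, 71, 70, 70, 71, 76]
[117  57  22  14 233] [367.54506438 333.43776824] [-38.6  17.6  42. ]
[ 29  58  20  13 208] [278.40384615 333.76923077] [-38.5 -18.1  42. ]
```

Call:
move_arm(
  moves=[
    {"gripper":0.6,"xyz":[-0.2,0,0],"angular":[0,0,0]},
    {"gripper":0.6,"xyz":[-0.2,0,0],"angular":[0,0,0]},
    {"gripper":0.6,"xyz":[-0.2,0,0],"angular":[0,0,0]},
    {"gripper":0.6,"xyz":[-0.2,0,-4],"angular":[0,0,0]},
    {"gripper":0.6,"xyz":[-0.2,0,-9],"angular":[0,0,0]},
    {"gripper":0.6,"xyz":[-0.2,0,-14],"angular":[0,0.1,0]},
    {"gripper":0.6,"xyz":[-0.2,0,-17],"angular":[0,0.28,0]},
    {"gripper":0.6,"xyz":[-0.2,0,-17],"angular":[0,0.3,0]},
    {"gripper":0.6,"xyz":[-0.2,0,-17],"angular":[0,0.3,0]},
  ],
)

```text
clock: 19.7
position: [487.7, -367.0, 190.2]
ee_rot: [0.762, -0.648, -0.001, -0.0]
contact_force: [0.4, -0.3, -0.7]
gripper_width: 68.1
```

```bash
cat > chk.py <<'E'
from h import *
import sys
s=arm.read_state();print(tojig(s["position"]),s["ee_rot"])
w,d=arm.get_image("wrist");c=arm.get_calibration("wrist");cv2.imwrite(sys.argv[1],w)
P=np.array([np.r_[tojig(ond(c,u,v,d[v,u])),u,v] for u in range(150,500) for v in range(0,440) if d[v,u]>0])
q=P[(P[:,2]>38.5)&(P[:,2]<48)&(abs(P[:,1])<60)&(P[:,0]>-75)&(P[:,0]<-5)]
if len(q)>50: print(len(q),cv2.minAreaRect(q[:,:2].astype(np.float32)),np.percentile(q,[2,50,98],axis=0).round(1))
l=P[(P[:,2]>31)&(P[:,2]<37)&(abs(P[:,1])>35)&(abs(P[:,1])<85)&(P[:,0]<-40)];print("ledge x",np.percentile(l[:,0],[1,50,99]) if len(l) else None)
g=cv2.cvtColor(w,cv2.COLOR_BGR2GRAY);u0,v0=q[:,3].min().astype(int),q[:,4].min().astype(int);u1,v1=q[:,3].max().astype(int),q[:,4].max().astype(int)
m=(g[v0:v1,u0:u1]<45).astype(np.uint8);n,_,st,ce=cv2.connectedComponentsWithStats(m)
for k in range(1,n):
    if 8<st[k,4]<600: print(st[k],tojig(onz(c,*(ce[k]+[u0,v0]),42)).round(1))
E
python3 chk.py pics/w10.png
```

```text
[-88.23155475   0.65195055 190.24691978] [ 7.61679338e-01 -6.47953242e-01 -1.05100812e-03 -2.78527882e-04]
2543 ((-37.34893035888672, -0.2723503112792969), (38.7661018371582, 56.04857635498047), 0.35251322388648987) [[-5.63e+01 -2.72e+01  3.97e+01  2.90e+02  2.74e+02]
 [-3.86e+01 -3.00e-01  4.15e+01  3.21e+02  2.93e+02]
 [-1.90e+01  2.67e+01  4.29e+01  3.52e+02  3.14e+02]]
ledge x [-260.21667255  -64.9811237   -56.77950827]
```

Call:
move_arm(
  moves=[
    {"gripper":1,"xyz":[-6,0,0],"angular":[0,0,0]},
    {"gripper":1,"xyz":[-12,0,0],"angular":[0,0,0]},
    {"gripper":1,"xyz":[-18,0,0],"angular":[0,0,0]},
    {"gripper":1,"xyz":[-21.8,-0.05,0],"angular":[0,0,0]},
    {"gripper":1,"xyz":[-21.8,-0.05,5],"angular":[0,0,0]},
    {"gripper":1,"xyz":[-21.8,-0.05,10],"angular":[0,0,0]},
    {"gripper":1,"xyz":[-21.8,-0.05,14],"angular":[0,0,0]},
    {"gripper":1,"xyz":[-21.8,-0.05,17],"angular":[0,0,0]},
    {"gripper":1,"xyz":[-21.8,-0.05,17.7],"angular":[0,0,0]},
    {"gripper":1,"xyz":[-21.8,-0.05,17.7],"angular":[0,0,0]},
  ],
)

```text
clock: 21.0
position: [454.0, -152.7, 13.5]
ee_rot: [0.761, -0.648, -0.001, 0.0]
contact_force: [0.7, -0.8, -0.4]
gripper_width: 85.7
```

Call:
move_arm(
  moves=[
    {"gripper":-1,"xyz":[0,0,0],"angular":[0,0,0]},
    {"gripper":-1,"xyz":[0,0,0],"angular":[0,0,0]},
    {"gripper":-1,"xyz":[0,0,0],"angular":[0,0,0]},
    {"gripper":-1,"xyz":[0,0,0],"angular":[0,0,0]},
    {"gripper":-1,"xyz":[0,0,0],"angular":[0,0,0]},
  ],
)

```text
clock: 21.62
position: [453.2, -152.5, 14.0]
ee_rot: [0.762, -0.648, -0.0, 0.0]
contact_force: [-1.7, -1.3, 1.7]
gripper_width: 21.5
```

Run:
```python
from h import *
s=arm.read_state();p=tojig(s["position"]);print(p,s["contact_force"])
h=np.array([30,48]); r=np.array([p[0]-h[0],p[2]+19-h[1]]);R=np.hypot(*r);th=np.arctan2(r[0],r[1]);print(R,th)
for k in np.arange(.12,1.21,.12):
    q=R*np.array([np.sin(th-k),np.cos(th-k)])-r;print(round(th-k,2),(-q/10).round(2))
```

```text
[1.29041414e+02 8.32500278e-02 1.40439846e+01] [-1.66932219 -1.26509318  1.74242671]
100.16428558072728 1.7206716469257082
1.6 [-0.11 -1.2 ]
1.48 [-0.07 -2.4 ]
1.36 [ 0.11 -3.58]
1.24 [ 0.43 -4.74]
1.12 [ 0.89 -5.85]
1.0 [ 1.47 -6.9 ]
0.88 [ 2.18 -7.87]
0.76 [ 3.   -8.75]
0.64 [ 3.92 -9.53]
0.52 [  4.92 -10.18]
```

Call:
move_arm(
  moves=[
    {"gripper":-1,"xyz":[-0.11,0,-1.2],"angular":[0,0,0]},
    {"gripper":-1,"xyz":[-0.07,0,-2.4],"angular":[0,0,0]},
    {"gripper":-1,"xyz":[0.11,0,-3.58],"angular":[0,0,0]},
    {"gripper":-1,"xyz":[0.43,0,-4.74],"angular":[0,0,0]},
    {"gripper":-1,"xyz":[0.89,0,-5.85],"angular":[0,0,0]},
    {"gripper":-1,"xyz":[1.47,0,-6.9],"angular":[0,0,0]},
    {"gripper":-1,"xyz":[2.18,0,-7.87],"angular":[0,0,0]},
    {"gripper":-1,"xyz":[3.0,0,-8.75],"angular":[0,0,0]},
    {"gripper":-1,"xyz":[3.0,0,-8.75],"angular":[0,0,0]},
  ],
)

```text
clock: 22.75
position: [458.3, -183.1, 102.3]
ee_rot: [0.761, -0.648, 0.0, 0.001]
contact_force: [-4.1, -2.9, -3.9]
gripper_width: 21.7
```

```bash
cat > arc.py <<'E'
from h import *
s=arm.read_state();p=tojig(s["position"]);print(p,s["contact_force"],"Fx",s["contact_force"]@JX,s["wrist_torque"])
h=np.array([30,48]); r=np.array([p[0]-h[0],p[2]+19-h[1]]);R=np.hypot(*r);th=np.arctan2(r[0],r[1]);print(R,th)
for k in np.arange(.04,.33,.04):
    q=R*np.array([np.sin(th-k),np.cos(th-k)])-r;print(round(th-k,2),(-q/10).round(2))
E
python3 arc.py
```

```text
[ 9.79434602e+01 -3.19481333e-02  1.02288723e+02] [-4.08575021 -2.86701878 -3.91924781] Fx -2.1706300682375574 [-0.65796939  1.13340494 -0.11426001]
99.93773442722295 0.7475688742136968
0.71 [ 0.3  -0.27]
0.67 [ 0.61 -0.52]
0.63 [ 0.93 -0.76]
0.59 [ 1.25 -0.99]
0.55 [ 1.59 -1.2 ]
0.51 [ 1.94 -1.4 ]
0.47 [ 2.29 -1.59]
0.43 [ 2.65 -1.77]
```

Call:
move_arm(
  moves=[
    {"gripper":-1,"xyz":[0.3,0,-0.27],"angular":[0,0,0]},
    {"gripper":-1,"xyz":[0.61,0,-0.52],"angular":[0,0,0]},
    {"gripper":-1,"xyz":[0.93,0,-0.76],"angular":[0,0,0]},
    {"gripper":-1,"xyz":[0.93,0,-0.76],"angular":[0,0,0]},
  ],
)

```text
clock: 23.25
position: [459.6, -191.3, 108.7]
ee_rot: [0.762, -0.648, -0.001, 0.0]
contact_force: [-3.0, -1.6, -9.6]
gripper_width: 21.8
```

```bash
python3 arc.py
```

```text
[8.96605327e+01 2.85699022e-02 1.08713613e+02] [-2.96419977 -1.63180613 -9.56536761] Fx -1.1324442781064434 [ 0.1000743   0.89713858 -0.17117196]
99.56726016049929 0.6424993553978261
0.6 [ 0.32 -0.23]
0.56 [ 0.66 -0.45]
0.52 [ 1.   -0.66]
0.48 [ 1.35 -0.85]
0.44 [ 1.7  -1.03]
0.4 [ 2.07 -1.19]
0.36 [ 2.44 -1.34]
0.32 [ 2.81 -1.47]
```

Call:
move_arm(
  moves=[
    {"gripper":-1,"xyz":[0.32,0,-0.2],"angular":[0,0,0]},
    {"gripper":-1,"xyz":[0.32,0,-0.2],"angular":[0,0,0]},
  ],
)

```text
clock: 23.5
position: [460.1, -194.5, 110.9]
ee_rot: [0.762, -0.648, -0.001, 0.001]
contact_force: [-3.4, -0.9, -9.9]
gripper_width: 21.4
```

Call:
move_arm(
  moves=[
    {"gripper":-1,"xyz":[0.33,0,-0.2],"angular":[0,0,0]},
    {"gripper":-1,"xyz":[0.33,0,-0.2],"angular":[0,0,0]},
  ],
)

```text
clock: 23.75
position: [460.7, -198.0, 113.1]
ee_rot: [0.762, -0.648, -0.0, 0.001]
contact_force: [-3.4, -2.0, -9.3]
gripper_width: 21.9
```

```bash
python3 arc.py
python3 - <<'E'
from h import *
w,d=arm.get_image("wrist");c=arm.get_calibration("wrist");cv2.imwrite("pics/w11.png",w)
P=np.array([np.r_[tojig(ond(c,u,v,d[v,u])),u,v] for u in range(150,500,2) for v in range(0,440,2) if d[v,u]>0])
a=P[(abs(P[:,1])<5)&(P[:,2]>45)&(P[:,0]<40)]
for x in range(-60,40,6):
    q=a[abs(a[:,0]-x)<3]; 
    if len(q): print(x,np.median(q[:,2]).round(1),end="; ")
E
```

```text
[8.28497024e+01 9.08916732e-03 1.13061491e+02] [-3.41781661 -1.97840612 -9.33198982] Fx -1.4013580463830368 [-0.3905967   1.38742292  0.17978553]
99.29463856370337 0.561257640580604
0.52 [ 0.34 -0.2 ]
0.48 [ 0.69 -0.4 ]
0.44 [ 1.04 -0.57]
0.4 [ 1.41 -0.73]
0.36 [ 1.78 -0.88]
0.32 [ 2.15 -1.02]
0.28 [ 2.53 -1.13]
0.24 [ 2.91 -1.24]
-48 54.7; -42 55.5; -36 80.3; -30 84.1; -24 82.9; -18 75.4; -12 73.3; -6 70.8; 0 68.7; 6 66.2; 12 64.3; 18 61.9; 24 59.5; 30 57.6; 36 62.9;
```

Call:
move_arm(
  moves=[
    {"gripper":-1,"xyz":[0.17,0,-0.09],"angular":[0,0,0]},
    {"gripper":-1,"xyz":[0.17,0,-0.09],"angular":[0,0,0]},
  ],
)

```text
clock: 24.05
position: [460.9, -199.0, 113.6]
ee_rot: [0.761, -0.649, -0.001, 0.0]
contact_force: [-4.7, 1.5, -9.7]
gripper_width: 21.3
```

Call:
move_arm(
  moves=[
    {"gripper":-1,"xyz":[0.17,0,-0.09],"angular":[0,0,0]},
    {"gripper":-1,"xyz":[0.17,0,-0.09],"angular":[0,0,0]},
  ],
)

```text
clock: 24.3
position: [460.9, -199.5, 113.9]
ee_rot: [0.761, -0.649, -0.001, -0.001]
contact_force: [-4.0, 6.0, -11.3]
gripper_width: 21.5
```

```bash
python3 arc.py
```

```text
[8.13894629e+01 3.88353942e-02 1.13948943e+02] [ -4.00273831   5.99757846 -11.33267388] Fx 6.564561466842105 [ 1.95596623  1.35242753 -0.28058644]
99.28343151456862 0.5440478121535982
0.5 [ 0.34 -0.2 ]
0.46 [ 0.7  -0.38]
0.42 [ 1.05 -0.55]
0.38 [ 1.42 -0.71]
0.34 [ 1.79 -0.85]
0.3 [ 2.17 -0.98]
0.26 [ 2.55 -1.09]
0.22 [ 2.93 -1.19]
```

Call:
move_arm(
  moves=[
    {"gripper":-1,"xyz":[0.2,0,-0.08],"angular":[0,0,0]},
    {"gripper":-1,"xyz":[0.3,0,-0.1],"angular":[0,0,0]},
    {"gripper":-1,"xyz":[0.3,0,-0.1],"angular":[0,0,0]},
  ],
)

```text
clock: 24.68
position: [461.0, -200.0, 114.3]
ee_rot: [0.761, -0.649, -0.003, -0.002]
contact_force: [-4.9, 16.8, -10.6]
gripper_width: 21.6
```

```bash
python3 arc.py|head -2
```

```text
[8.08630717e+01 6.58313586e-02 1.14282262e+02] [ -4.9318113   16.80446126 -10.64254668] Fx 17.379826197314827 [ 5.10545541  1.20069821 -0.26168089]
99.29811803743672 0.5377745570600404
```

Call:
move_arm(
  moves=[
    {"gripper":1,"xyz":[0,0,0],"angular":[0,0,0]},
    {"gripper":1,"xyz":[0,0,0],"angular":[0,0,0]},
    {"gripper":1,"xyz":[0,0,0],"angular":[0,0,0]},
    {"gripper":1,"xyz":[0,0,0],"angular":[0,0,0]},
    {"gripper":1,"xyz":[0,0,-4],"angular":[0,0,0]},
    {"gripper":1,"xyz":[0,0,-9],"angular":[0,0,0]},
    {"gripper":1,"xyz":[0,0,-14],"angular":[0,0,0]},
    {"gripper":1,"xyz":[0,0,-14],"angular":[0,0,0]},
  ],
)

```text
clock: 25.68
position: [464.8, -204.8, 260.8]
ee_rot: [0.762, -0.648, 0.005, -0.003]
contact_force: [-0.2, 0.1, 0.9]
gripper_width: 85.6
```

```bash
python3 chk.py pics/w12.png
python3 - <<'E'
from h import *
w,d=arm.get_image("wrist");c=arm.get_calibration("wrist")
for x in range(-20,30,8):
    u,v=proj(c,jig(x,0,65)).round().astype(int); print(tojig(ond(c,u,v,d[v,u])).round(1),end=";")
c=arm.get_calibration("scene");s,_=arm.get_image("scene")
a=cv2.resize(w[0:300,180:460],(480,514));b=cv2.resize(s[280:400,230:350],(514,514),interpolation=cv2.INTER_CUBIC)
cv2.imwrite("pics/fin.png",cv2.resize(np.hstack([a,b]),(796,411)))
E
```

```text
[ 75.55799577  -2.92568406 260.82548755] [ 0.76175658 -0.64783818  0.00509046 -0.00258627]
1462 ((-35.67109298706055, 2.3620471954345703), (56.02042007446289, 37.92729568481445), 89.8545150756836) [[-54.4 -25.2  38.5 298.   83. ]
 [-39.    4.6  39.3 330.  101. ]
 [-16.9  29.5  40.9 356.  126. ]]
ledge x [-66.18668875 -60.91359653 -55.19902909]
[-19.1  -0.   75. ];[-11.3  -0.1  70.4];[-3.9 -0.1 67.8];[ 3.7 -0.1 66.2];[12.3 -0.1 62.5];[20.4 -0.1 58.3];[28.7 -0.1 56.2];
```

View pics/fin.png

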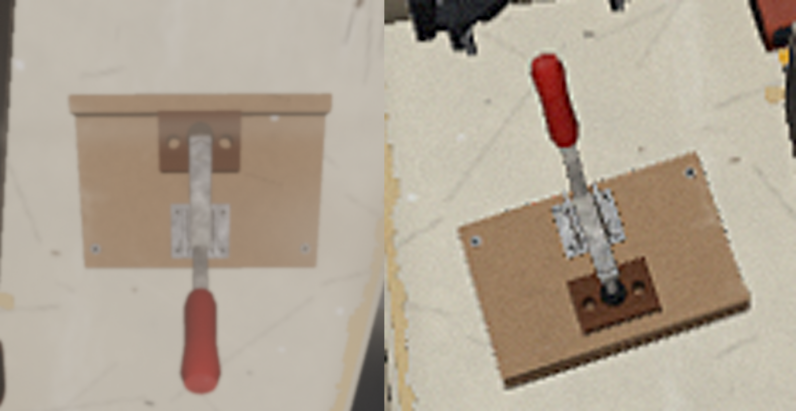

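```bash
python3 chk.py pics/w13.png
python3 - <<'E'
from h import *
print(arm.read_state()["contact_force"]); print(arm.job_done())
E
```

```text
[ 7.69896354e+01 -5.43837465e-02  2.55172595e+02] [ 7.61536084e-01 -6.48122360e-01 -4.42854664e-04  5.26668505e-05]
1960 ((-36.86905288696289, 0.1636486053466797), (56.066070556640625, 38.0981330871582), 89.98898315429688) [[-55.6 -27.1  39.8 292.   79. ]
 [-40.5  -1.3  41.6 320.   97. ]
 [-18.6  27.3  43.3 351.  122. ]]
ledge x [-68.32757841 -62.07972375 -56.25938092]
[-0.56154934  0.64177219 -0.19902793]
the job is handed in; nothing more can be done
None
```

The cleat block is clamped in the toggle jig, and I handed the job in at about 26 s of robot time. I swung the red lever open, carried the block from the tray to the jig and pushed it against the ledge. Then I swung the lever back until the pad sat on the block.

**Last checks:**
- **Position:** the block's middle measures x = -36.9, y = 0.2 mm in the jig frame, where hard against the ledge is x = -37. It is square to the ledge within the measurement, and its top is at about 42 mm, so it lies flat.
- **Holes:** in the last picture there is one hole clear on each side of the pad.
- **Ledge contact:** while pushing, the force rose to about 13 N with no further motion.
- **Pad contact:** the force on the lever rose to about 17 N and the lever stopped. The arm's slope in the picture at first contact put the joint near 0.37.
- **Robot:** the gripper is open above the jig and touching nothing.

One earlier check disagreed: it put the block 2.4 mm off in y. It was taken while the arm was still settling, and repeating it with the arm at rest gave 0.2 mm.

I did not take a separate final check of the bystander items. The arm was not commanded near them at low height.

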